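# Pack the rover kit tray

### The job

Pack the four parts of the small rover kit into the foam tray, each right way up and lying flat on the floor of its own pocket: the small wheel in the round pocket, the straight gear motor in the narrow oblong pocket, the battery holder in the wide oblong pocket and the ball caster in the square pocket. The larger wheel and the right-angled gear motor do not belong to this kit: leave them where they lie.

Things in the scene. Friction and masses are not known exactly. Their poses are not given: they have to be found in the camera images.
- wheel_small: The smaller of two toy-car wheels, black rubber tyre with yellow spoked hub, lying flat: 46 mm diameter, 24 mm thick (hub cap 2 mm more). Origin: centre of the underside, z up along the axle. 35 g.
- motor_straight: Straight plastic gear motor lying on its side: a 62 x 22 x 19 mm bar (62 along x, 22 along y, 19 high), yellow gearbox from x = -31 to +15 mm, then a steel motor can of 19 mm diameter to x = +31 mm; a white 5 mm shaft stands 8 mm up from the top at x = -21 mm. Origin: centre of the bar's underside, z up. 30 g.
- battery_holder: Black battery holder with three grey and copper cells side by side, solid: 60 x 46 mm (60 along x, the cells' direction), sides 16 mm high, cells up to 19 mm. Origin: centre of the underside, z up. 90 g.
- caster: Ball caster: white plastic housing 32 x 32 mm, 20 mm high, with a steel ball showing on top up to 29 mm. Origin: centre of the underside, z up. 40 g.
- wheel_big: LOOK-ALIKE, not part of the kit: the larger wheel, same look, 68 mm diameter, 24 mm thick, lying flat. Origin: centre of the underside.
- motor_angled: LOOK-ALIKE, not part of the kit: a right-angled gear motor of the same yellow plastic and steel, L-shaped, 46 mm along x (from -23 to +23 mm) and 56 mm along y (from -23 to +33 mm), 19 mm high, with the same upright white shaft. Origin on the underside, inside the L's corner region.
- nest_round: Fixed dark foam block, 88 x 72 x 8 mm (88 along x), one of four of equal outer size, two by two in a low aluminium tray; pocket round, 62 mm in diameter, centred, 6 mm deep, white floor. Origin: centre of the underside, z up. Pocket floor 2 mm and foam top 8 mm above the origin (6 and 12 mm above the table; tray rim 13 mm above the table).
- nest_slot: Fixed dark foam block, 88 x 72 x 8 mm (88 along x), one of four of equal outer size, two by two in a low aluminium tray; pocket a narrow oblong, 78 mm along x by 38 mm along y, centred, 6 mm deep, white floor. Origin: centre of the underside, z up. Pocket floor 2 mm and foam top 8 mm above the origin (6 and 12 mm above the table; tray rim 13 mm above the table).
- nest_wide: Fixed dark foam block, 88 x 72 x 8 mm (88 along x), one of four of equal outer size, two by two in a low aluminium tray; pocket a wide oblong, 76 mm along x by 62 mm along y, centred, 6 mm deep, white floor. Origin: centre of the underside, z up. Pocket floor 2 mm and foam top 8 mm above the origin (6 and 12 mm above the table; tray rim 13 mm above the table).
- nest_square: Fixed dark foam block, 88 x 72 x 8 mm (88 along x), one of four of equal outer size, two by two in a low aluminium tray; pocket square, 48 x 48 mm, centred, 6 mm deep, white floor. Origin: centre of the underside, z up. Pocket floor 2 mm and foam top 8 mm above the origin (6 and 12 mm above the table; tray rim 13 mm above the table).

How it is judged:
By the outcome, as a careful person would: the job done as asked, in the order asked, and still so for the second after the job is handed in, with the robot touching nothing.
It also fails if it takes over 102 s, if anything falls off the work surface, if the arm or the gripper's body presses on something with over 40 N, if the wrist force passes 120 N, or if a joint passes its speed limit or range.

### The arm

A 7-joint arm with a two-finger parallel gripper is mounted at the origin on the work surface. World frame = base frame: x ahead of the robot, y to its left, z up, the work surface at z = 0. Lengths are in m, angles in rad, forces in N, time in s.
With the tool pointing down it reaches from about 0.425 to 0.975 m from the base axis. Payload 16.7 kg.
Tool frame: the origin (TCP) lies on the centre line of the jaws, within the pads' length; the fingertips stand 11 mm ahead of it and the grasp point (between the pads) lies 8 mm behind it; z points along the fingers, y is the line along which they close (so a half turn about z gives the same grasp; the last joint's range is limited). The gripper opens to 85 mm and grips with 20 to 120 N. Pads are 22 mm wide; open, the fingers measure 114 mm over their backs; the gripper's body (76 mm by 85 mm) begins 54 mm behind the grasp point. The pads swing forward as they close: fully open they stand 13 mm farther back than shut.
Start: joints at [-1.274, 0.426, 0.074, 1.606, -0.034, 1.111, -0.067], TCP at [0.291, 0.609, 0.242] pointing down, gripper open.
Joint ranges: [-2.85, 2.85], [-0.5, 2.14], [-1.23, 1.37], [0.21, 2.46], [-1.02, 4.16], [0.16, 2.05], [-2.73, 2.73]. Speed limits (rad/s): [1.89, 1.89, 2.39, 2.39, 3.01, 3.01, 3.01].

### API

Orientations are given as a unit quaternion [w, x, y, z].
In Python, from plant import monitor, imaging, env gives the robot as it stands.
- The arm moves only by the tool move_arm, never from a script. Its argument "targets" is a list of rows, each an object of numbers: "ax", "ay", "az": the turn, a rotation vector about the tool's x, y, z in units of pi rad (1.0 is pi rad); "dx", "dy", "dz": the shift along the tool's x, y, z in units of 12 cm (1.0 is 12 cm); "grip": the opening, from 0 (shut) to 1 (fully open). A call has 1 to 20 rows; each row shifts and turns the commanded pose from where the row before left it, along the tool's axes as they then stand; what a row does not reach is not made up. A row lasts 1/10 s, in which the tool goes at most 50 mm and 8.59 degrees, less where a joint would pass 70% of its speed; a pose out of reach is approached as far as the arm can. A call with a number of a shift or a turn outside -1 to 1 is refused whole. A call with a gripper value outside its range is refused whole. The fingers move at their own pace and stop on an object; "squeeze" is the grip in N (left out, the last holds). Time passes only in rows, so rows that do not move let the fingers close. It gives the time, the measured TCP pose, the force, the opening and the grip force at its end, in the units of the state.
- monitor.get_obs(): the state, without advancing time (a new reading comes with each control period).
- imaging.get_image(name): name is "side" or "top"; returns a dict with "image" (420x560x3 uint8, red, green, blue), "depth" (420x560 float32, m along the optical axis (not along the pixel's ray), 0 where there is no reading), "camera_matrix" (3x3 intrinsics, pixels), "xyz" and "orientation" of the camera in the world. Camera axes: x right, y down, z forward; pixel columns grow to the right and rows downward; lengths in m; the calibration is good to about 2 mm. A picture is of the moment at which its call begins.
- env.job_done(): hands the job in; it is judged then, once.
The state is a dict: "t": time; "joint_positions": joint angles; "qd": joint speeds; "effort": joint torques, N m; "tcp_pos": TCP position; "orientation": TCP orientation; "wrist_force": force on the tool from outside, world axes, zero at the start; "wrist_torque": the same for the moment, N m; "grip_width": opening from 0.0 (shut) to 1.0 (fully open); "gripper_force": force on a finger pad.
Only numpy, scipy, OpenCV 4.12 (cv2) and the standard library are available. Lean on these libraries where they do the work, as an engineer would, in place of code of your own. Each camera call takes 0.05 s, during which the arm holds its last target. There are 200 camera calls.

## Working session

There is one attempt and no reset: what is moved stays moved. The work goes in short steps, Python scripts to look and compute and a tool call to move; the robot and the scene stay as the last step left them, time stands still between calls to the robot, and variables do not carry over. Pictures are saved under pics/ and viewed, at most 14 in all, crops included, and the job is handed in when it is done.

Besides the shell and the picture viewer there is one more tool, called after "Emit:" in YAML: its name, and indented under it one key for each argument. move_arm: Moves the arm, as the interface text tells. Shifts and turns lie within -1 to 1; 1 stands for 12 cm of shift or pi rad of turn. Its arguments: {"type":"object","properties":{"targets":{"type":"array"},"squeeze":{"type":"number"}},"required":["targets"]}

```bash
mkdir -p pics
cat > h.py <<'E'
import numpy as np, cv2
from scipy.spatial.transform import Rotation as R
from plant import monitor, imaging, env
def snap(name,fn=None):
    d=imaging.get_image(name)
    if fn: cv2.imwrite('pics/'+fn,d['image'][...,::-1])
    np.savez('/tmp/'+name,**{k:np.asarray(v) for k,v in d.items()})
    return d
def cloud(d):
    K=np.array(d['camera_matrix']);z=d['depth'];v,u=np.indices(z.shape)
    p=np.stack([(u-K[0,2])/K[0,0]*z,(v-K[1,2])/K[1,1]*z,z],-1)
    q=np.array(d['orientation']);r=R.from_quat(q[[1,2,3,0]]).as_matrix()
    return p@r.T+np.array(d['xyz'])
E
python3 - <<'E'
from h import *
for n in('top','side'):
    d=snap(n,n+'1.png');print(n,d['xyz'],d['orientation'],np.array(d['camera_matrix']).tolist())
print(monitor.get_obs())
E
```

```text
top [0.33478317 0.00632803 1.15136291] [-0.05110497  0.71475839 -0.69504402  0.05850239] [[480.0918709949665, 0.0, 272.86198243495625], [0.0, 480.0918709949665, 208.62050212051076], [0.0, 0.0, 1.0]]
side [ 0.36522992 -0.69130835  0.78799622] [-0.36991814  0.921474   -0.10749801  0.04990411] [[504.2750965400133, 0.0, 277.38936598134427], [0.0, 504.2750965400133, 212.96840369387024], [0.0, 0.0, 1.0]]
{'t': 0.1, 'joint_positions': array([-1.27451191,  0.42667556,  0.07386265,  1.60651921, -0.0340939 ,
        1.11078247, -0.06710813]), 'qd': array([ 4.02843189e-04, -3.04697488e-03,  6.76777738e-04, -2.39944953e-03,
        4.49182443e-04,  1.14333681e-05, -9.25149586e-04]), 'effort': array([ 1.08846722e-02, -9.51529598e+01,  3.77259225e+00, -4.64402533e+01,
        1.97312393e-02,  6.45500317e-03, -7.68652649e-05]), 'tcp_pos': array([0.2909197 , 0.60871616, 0.24168733]), 'orientation': array([-8.07257569e-05,  2.21073168e-01,  9.75257062e-01, -5.56707208e-04]), 'wrist_force': array([ 0.21520786, -0.66753156,  0.2516277 ]), 'wrist_torque': array([-0.02696548,  0.07032414,  0.02089672]), 'gripper_force': 0.0, 'grip_width': 0.9975175447639651}
```

View pics/top1.png

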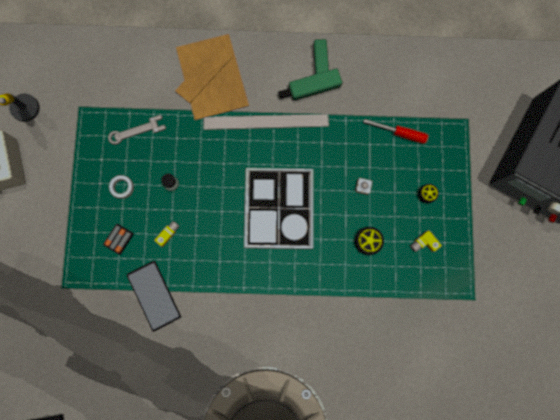

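View pics/side1.png

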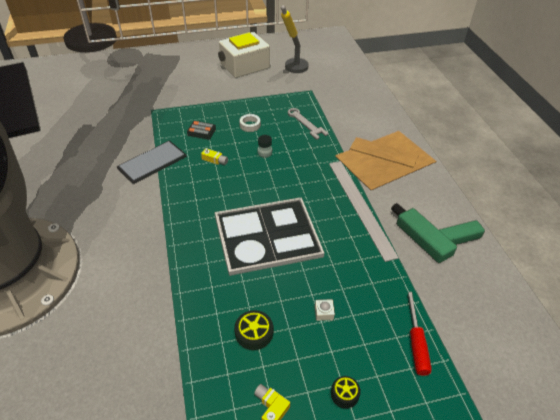

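The top view has the tray at about (279,208), caster (364,186), small wheel (429,193), straight motor (166,234), battery (119,240), big wheel (369,240) and angled motor (428,242). The side view agrees. Next I'll measure from the depth of both views.

```bash
cat > meas.py <<'E'
from h import *
def load(n): return dict(np.load(f'/tmp/{n}.npz'))
def obj(d,C,c,r,zmin,zmax=.05):
    m=(np.hypot(C[...,0]-c[0],C[...,1]-c[1])<r)&(C[...,2]>zmin)&(C[...,2]<zmax)&(d['depth']>0)
    P=C[m]; 
    if len(P)<8: return None
    rect=cv2.minAreaRect((P[:,:2]*1000).astype(np.float32))
    return len(P),np.round(rect[0],1),np.round(rect[1],1),round(rect[2],1),np.round(np.percentile(P[:,2],[5,50,95])*1000,1)
E
python3 - <<'E'
from meas import *
T=load('top');S=load('side');CT=cloud(T);CS=cloud(S)
px=dict(caster=(364,186),wheel=(429,193),motor=(166,234),batt=(119,240),bigw=(369,240),ang=(428,242),tray=(279,208))
for k,(u,v) in px.items():
    c=CT[v,u]; print(k,np.round(c*1000,1))
    r={'tray':.12,'bigw':.05,'ang':.05}.get(k,.045)
    for d,C in((T,CT),(S,CS)): print('   ',obj(d,C,c,r,.004 if k=='tray' else .007))
for n,C,pts in(('top',CT,[(200,200),(330,200),(264,189),(295,190),(263,226),(294,227)]),('side',CS,[(200,200),(300,180),(284,217),(294,242),(241,224),(250,251)])):
    for u,v in pts: print(n,u,v,np.round(np.median(C[v-2:v+3,u-2:u+3].reshape(-1,3),0)*1000,1))
for n,b in(('top',(85,150,455,270)),):
    im=T['image'][...,::-1]; a=np.hstack([im[210:260,100:190],im[175:260,350:445][:50]]) 
    cv2.imwrite('pics/c.png',cv2.resize(np.vstack([im[165:260,100:195],im[170:265,350:445]]),None,fx=3,fy=3,interpolation=cv2.INTER_CUBIC))
    cv2.imwrite('pics/t.png',cv2.resize(im[160:255,240:320],None,fx=5,fy=5,interpolation=cv2.INTER_CUBIC))
E
```

```text
caster [ 571.5 -219.3   29. ]
    (190, array([ 570.1, -214.6]), array([41. , 45.4]), 76.7, array([12.1, 20.5, 28. ]))
    (342, array([ 575.8, -221.7]), array([34.3, 32.3]), 79.0, array([10. , 20.9, 27.7]))
wheel [ 559.6 -375.8   26.3]
    (306, array([ 552.7, -373.4]), array([43.7, 61.5]), 82.1, array([12.3, 23.6, 27.7]))
    (742, array([ 561.4, -377.5]), array([44.7, 45.4]), 12.3, array([10.9, 24.3, 27.1]))
motor [444.2 247.5  18.6]
    (258, array([446.8, 247.7]), array([23.1, 62.4]), 49.4, array([ 9.9, 18.7, 22.5]))
    (245, array([446.3, 247. ]), array([43.2, 62. ]), 81.1, array([ 8.2, 17.9, 22.5]))
batt [427.4 358.9  12.6]
    (521, array([431. , 362.8]), array([47.7, 59.9]), 60.9, array([12. , 16.7, 20.9]))
    (349, array([431.6, 361.9]), array([51.8, 61.3]), 60.4, array([ 9. , 17.3, 21.1]))
bigw [ 442.8 -231.5   25.6]
    (661, array([ 442.9, -232.3]), array([66.1, 66.3]), 19.4, array([19.7, 23.8, 27.7]))
    (1208, array([ 443.3, -235. ]), array([66.4, 66.8]), 87.3, array([13. , 24.5, 27.2]))
ang [ 442.9 -373.9   16.7]
    (335, array([ 433.5, -363.4]), array([45.9, 67.9]), 39.0, array([11.4, 17.7, 21.8]))
    (719, array([ 436.6, -368.4]), array([46.4, 56.9]), 37.1, array([12.2, 18.9, 21.5]))
tray [515.4 -18.    9.8]
    (4615, array([515.1, -20.5]), array([237. , 225.6]), 15.2, array([ 4.6,  9.4, 14.6]))
    (5738, array([518.3, -17.5]), array([227.2, 220.1]), 0.1, array([ 5. , 10.5, 14.5]))
top 200 200 [5.312e+02 1.741e+02 2.000e-01]
top 330 200 [ 540.3 -142.     1. ]
top 264 189 [561.8  19.6   6. ]
top 295 190 [561.3 -55.8   5.6]
top 263 226 [471.5  19.3   6.8]
top 294 227 [471.2 -55.2   5.6]
side 200 200 [394.7 116.4   2. ]
side 300 180 [627.7 131.6   1.1]
side 284 217 [561.5  19.6   7. ]
side 294 242 [564.5 -51.9   7.1]
side 241 224 [469.1  21.1   6.6]
side 250 251 [472.8 -54.8   7.3]
```

View pics/c.png

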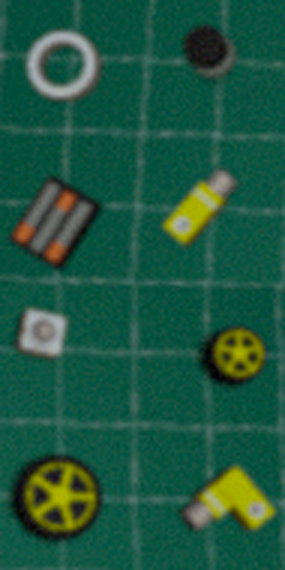

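The crop shows all parts upright: motor gearbox lower left and can upper right, battery cells running up-right. Now I'll get refined poses of the parts and pockets.

```bash
cat >> meas.py <<'E'
def plane(d,u,v,z):
    K=d['camera_matrix'];q=d['orientation'];r=R.from_quat(q[[1,2,3,0]]).as_matrix()
    ray=np.stack([(u-K[0,2])/K[0,0],(v-K[1,2])/K[1,1],np.ones_like(u,float)],-1)@r.T
    return d['xyz']+ray*((z-d['xyz'][2])/ray[...,2])[...,None]
def pockets(d,C,names):
    g=d['image'].min(-1); 
    for n,c in names.items():
        m=(np.hypot(C[...,0]-c[0],C[...,1]-c[1])<.055)&(g>130)
        nl,lab,st,ce=cv2.connectedComponentsWithStats(m.astype(np.uint8))
        i=1+np.argmin([np.hypot(*(C[int(y),int(x),:2]-np.array(c))) for x,y in ce[1:]])
        v,u=np.where(lab==i);P=plane(d,u,v,.006)
        r=cv2.minAreaRect((P[:,:2]*1000).astype(np.float32))
        print(n,len(P),np.round(P.mean(0)*1000,1),np.round(r[0],1),np.round(r[1],1),round(r[2],1))
NP=dict(square=(.562,.0195),slot=(.562,-.0555),wide=(.471,.020),round=(.472,-.055))
PO=dict(caster=((.573,-.2205),.035,.016,.05),wheel=((.56,-.376),.04,.019,.05),motor=((.446,.2475),.045,.013,.05),batt=((.431,.362),.045,.013,.05))
def parts(d,C):
    for k,(c,r,a,b) in PO.items(): print(k,obj(d,C,c,r,a,b))
E
python3 - <<'E'
from meas import *
for n in('top','side'):
    d=load(n);C=cloud(d);print(n);pockets(d,C,NP);parts(d,C)
E
```

```text
top
square 359 [561.7  21.8   6. ] [561.7  20.8] [44.6 46.2] 1.7
slot 449 [562.8 -53.4   6. ] [562.8 -53.4] [72.  34.2] 1.3
wide 787 [471.   20.1   6. ] [471.4  20.5] [72.5 60.1] 1.6
round 483 [471.9 -55.    6. ] [471.  -55.2] [58.  57.8] 1.6
caster (163, array([ 575.2, -219.8]), array([31.7, 31.1]), 78.6, array([17.1, 21.1, 28.3]))
wheel (271, array([ 561.5, -374.7]), array([43.4, 43.6]), 81.4, array([21. , 24.2, 27.8]))
motor (238, array([446.8, 247.7]), array([23.1, 62.4]), 49.4, array([14.8, 18.9, 22.8]))
batt (474, array([431. , 362.8]), array([47.7, 59.9]), 60.9, array([13.7, 17.1, 21. ]))
side
square 335 [562.  23.   6.] [562.1  23.2] [47.1 44.9] 1.3
slot 494 [562.6 -52.4   6. ] [563.  -52.3] [76.7 35.5] 0.9
wide 744 [470.5  21.1   6. ] [470.7  21.7] [75.7 59.3] 0.8
round 544 [472.  -54.1   6. ] [471.9 -53.5] [57.1 58.3] 77.5
caster (284, array([ 575.8, -221.4]), array([33.8, 32.3]), 79.0, array([17.7, 21.5, 28.3]))
wheel (645, array([ 561.3, -377.3]), array([44.2, 45.5]), 18.0, array([21.6, 24.6, 27.2]))
motor (188, array([447.4, 246.5]), array([24.7, 62.6]), 51.3, array([14.5, 18.9, 22.6]))
batt (290, array([431.8, 361.9]), array([51.4, 60.8]), 60.9, array([14.3, 17.8, 21.4]))
```

Emit:
move_arm:
  targets:
    - {"az": -0.047}
    - {"az": -0.047}
    - {"az": -0.047}
    - {"dx": -0.3,"dy": -0.25}
    - {"dx": -0.3,"dy": -0.25}
    - {"dx": -0.3,"dy": -0.25}
    - {"dx": -0.3,"dy": -0.25}
    - {"dx": -0.3,"dy": -0.25}
    - {"dx": -0.3,"dy": -0.25}
    - {"dy": -0.38}
    - {"dy": -0.38}
    - {"dy": -0.38}
    - {"dy": -0.38}
    - {"dy": -0.38}
    - {"dy": -0.38}
    - {"dy": -0.38}
    - {"dy": -0.38}
    - {"dy": -0.38}
    - {"grip": 0.75}
    - {"grip": 0.75}

```text
invalid input
```

```bash
cat > go.py <<'E'
import sys
from h import *
# go.py x y z psi_deg (mm): remaining offset in tool units (turn applied after shift)
o=monitor.get_obs();q=o['orientation'];r=R.from_quat(q[[1,2,3,0]]).as_matrix();p=o['tcp_pos']
psi=np.degrees(np.arctan2(r[1,1],r[0,1]))
print('t',round(o['t'],2),'tcp',np.round(p*1e3,1),'psi',round(psi,2),'tilt',np.round(r[:,2],4),'grip',round(o['grip_width'],3),'F',np.round(o['wrist_force'],1),round(float(o['gripper_force']),1),'j7',round(o['joint_positions'][6],2))
if len(sys.argv)>3:
    t=np.array(list(map(float,sys.argv[1:4])))/1e3
    print('shift',np.round(r.T@(t-p)/.12,3),'az',round(-(float(sys.argv[4])-psi)/180,4) if len(sys.argv)>4 else '')
E
python3 go.py 561.4 -376 140 90
```

```text
t 0.1 tcp [290.9 608.7 241.7] psi 64.46 tilt [-4.0e-04 -1.1e-03 -1.0e+00] grip 0.998 F [ 0.2 -0.7  0.3] 0.0 j7 -0.07
shift [-5.572 -6.431  0.855] az -0.1419
```

Emit:
move_arm:
  targets:
    - {"ax": 0,"ay": 0,"az": -0.047,"dx": 0,"dy": 0,"dz": 0,"grip": 1}
    - {"ax": 0,"ay": 0,"az": -0.047,"dx": 0,"dy": 0,"dz": 0,"grip": 1}
    - {"ax": 0,"ay": 0,"az": -0.047,"dx": 0,"dy": 0,"dz": 0,"grip": 1}
    - {"ax": 0,"ay": 0,"az": 0,"dx": 0,"dy": 0,"dz": 0,"grip": 0.75}
  squeeze: 30

```text
t: 0.5
tcp_pos: [0.2911, 0.6088, 0.2419]
orientation: [-0.0, 0.0, 1.0, -0.0]
wrist_force: [0.1, 0.2, 0.2]
grip_width: 0.857
gripper_force: 0.0
```

```bash
python3 go.py 561.4 -376 140 90
```

```text
t 0.5 tcp [291.1 608.8 241.9] psi 89.99 tilt [-5.e-04 -6.e-04 -1.e+00] grip 0.857 F [0.1 0.2 0.2] 0.0 j7 0.34
shift [-2.254 -8.206  0.853] az -0.0
```

Emit:
move_arm:
  targets:
    - {"ax": 0,"ay": 0,"az": 0,"dx": -0.3,"dy": -0.25,"dz": 0,"grip": 0.75}
    - {"ax": 0,"ay": 0,"az": 0,"dx": -0.3,"dy": -0.25,"dz": 0,"grip": 0.75}
    - {"ax": 0,"ay": 0,"az": 0,"dx": -0.3,"dy": -0.25,"dz": 0,"grip": 0.75}
    - {"ax": 0,"ay": 0,"az": 0,"dx": -0.3,"dy": -0.25,"dz": 0,"grip": 0.75}
    - {"ax": 0,"ay": 0,"az": 0,"dx": -0.3,"dy": -0.25,"dz": 0,"grip": 0.75}
    - {"ax": 0,"ay": 0,"az": 0,"dx": -0.3,"dy": -0.25,"dz": 0,"grip": 0.75}
    - {"ax": 0,"ay": 0,"az": 0,"dx": 0,"dy": -0.4,"dz": 0,"grip": 0.75}
    - {"ax": 0,"ay": 0,"az": 0,"dx": 0,"dy": -0.4,"dz": 0,"grip": 0.75}
    - {"ax": 0,"ay": 0,"az": 0,"dx": 0,"dy": -0.4,"dz": 0,"grip": 0.75}
    - {"ax": 0,"ay": 0,"az": 0,"dx": 0,"dy": -0.4,"dz": 0,"grip": 0.75}
    - {"ax": 0,"ay": 0,"az": 0,"dx": 0,"dy": -0.4,"dz": 0,"grip": 0.75}
    - {"ax": 0,"ay": 0,"az": 0,"dx": 0,"dy": -0.4,"dz": 0,"grip": 0.75}
    - {"ax": 0,"ay": 0,"az": 0,"dx": 0,"dy": -0.4,"dz": 0,"grip": 0.75}
    - {"ax": 0,"ay": 0,"az": 0,"dx": 0,"dy": -0.4,"dz": 0,"grip": 0.75}
    - {"ax": 0,"ay": 0,"az": 0,"dx": 0,"dy": -0.4,"dz": 0,"grip": 0.75}
    - {"ax": 0,"ay": 0,"az": 0,"dx": 0,"dy": -0.4,"dz": 0,"grip": 0.75}
    - {"ax": 0,"ay": 0,"az": 0,"dx": 0,"dy": -0.4,"dz": 0,"grip": 0.75}
    - {"ax": 0,"ay": 0,"az": 0,"dx": 0,"dy": -0.4,"dz": 0,"grip": 0.75}
    - {"ax": 0,"ay": 0,"az": 0,"dx": 0,"dy": -0.4,"dz": 0,"grip": 0.75}
    - {"ax": 0,"ay": 0,"az": 0,"dx": 0,"dy": 0,"dz": 0,"grip": 0.75}

```text
t: 2.5
tcp_pos: [0.5035, -0.2021, 0.2426]
orientation: [0.0, 0.008, 1.0, -0.001]
wrist_force: [0.6, 0.6, -0.1]
grip_width: 0.751
gripper_force: 0.0
```

```bash
python3 - <<'E'
from meas import *
d=snap('side','s2.png');C=cloud(d);p=monitor.get_obs()['tcp_pos'];print(p)
m=(np.abs(C[...,0]-p[0])<.04)&(np.abs(C[...,1]-p[1])<.08)&(C[...,2]>p[2]-.04)&(C[...,2]<p[2]+.1)&(d['depth']>0)
P=C[m];rel=(P-p)*1e3
print(len(P),np.sort(rel[:,2])[:20].round(1))
for lo in range(-40,30,5):
    s=rel[(rel[:,1]>=lo*2)&(rel[:,1]<lo*2+10)]
    if len(s)>3: print(lo*2,len(s),np.percentile(s[:,2],[2,50]).round(1),np.median(s[:,0]).round(1))
E
python3 go.py 561.4 -376 140 90
```

```text
[ 0.50395745 -0.19886937  0.24228271]
1474 [-5.6 -5.1 -4.  -4.  -3.2 -2.6 -2.1 -2.1 -1.2 -1.  -0.5 -0.3 -0.2 -0.1
  0.   0.2  0.3  0.3  0.5  0.5]
-80 64 [81.8 92.9] -0.5
-70 509 [45.5 74.8] -2.6
-60 77 [49.1 92.7] -3.6
-50 235 [-0.  20.7] -6.2
-40 182 [ 3.  66.2] -11.6
-30 172 [61.  84.8] -12.7
-20 65 [72.1 95.6] -16.3
0 9 [80.  84.2] -16.4
10 24 [62.6 72.8] -15.2
20 68 [-1.8 16.3] -7.9
30 65 [-0.1 19.5] -9.0
50 4 [44.1 45.7] -11.9
t 2.55 tcp [ 504.  -198.9  242.3] psi 89.25 tilt [-2.e-04 -8.e-04 -1.e+00] grip 0.751 F [0.3 0.5 0.2] 0.0 j7 1.92
shift [-0.498 -1.469  0.853] az -0.0042
```

Emit:
move_arm:
  targets:
    - {"ax": 0,"ay": 0,"az": -0.004,"dx": -0.1,"dy": -0.3,"dz": 0.17,"grip": 0.8}
    - {"ax": 0,"ay": 0,"az": 0,"dx": -0.1,"dy": -0.3,"dz": 0.17,"grip": 0.8}
    - {"ax": 0,"ay": 0,"az": 0,"dx": -0.1,"dy": -0.3,"dz": 0.17,"grip": 0.8}
    - {"ax": 0,"ay": 0,"az": 0,"dx": -0.1,"dy": -0.3,"dz": 0.17,"grip": 0.8}
    - {"ax": 0,"ay": 0,"az": 0,"dx": -0.1,"dy": -0.27,"dz": 0.17,"grip": 0.8}
    - {"ax": 0,"ay": 0,"az": 0,"dx": 0,"dy": 0,"dz": 0.3,"grip": 0.8}
    - {"ax": 0,"ay": 0,"az": 0,"dx": 0,"dy": 0,"dz": 0.2,"grip": 0.8}
    - {"ax": 0,"ay": 0,"az": 0,"dx": 0,"dy": 0,"dz": 0,"grip": 0.8}
    - {"ax": 0,"ay": 0,"az": 0,"dx": 0,"dy": 0,"dz": 0,"grip": 0.8}

```text
t: 3.45
tcp_pos: [0.5663, -0.3709, 0.0807]
orientation: [-0.0, -0.004, 1.0, 0.0]
wrist_force: [1.3, 0.5, 0.3]
grip_width: 0.803
gripper_force: 0.0
```

```bash
python3 go.py 561.4 -376 15 90
python3 - <<'E'
from meas import *
d=snap('side','s3.png')
im=d['image'][270:420,200:430,::-1];cv2.imwrite('pics/s3c.png',cv2.resize(im,None,fx=3,fy=3))
C=cloud(d);p=monitor.get_obs()['tcp_pos']
print(obj(d,C,(.5614,-.376),.024,.019,.028))
E
```

```text
t 3.45 tcp [ 566.3 -370.9   80.7] psi 90.48 tilt [-4.e-04  3.e-04 -1.e+00] grip 0.803 F [1.3 0.5 0.3] 0.0 j7 2.31
shift [ 0.041 -0.042  0.548] az 0.0027
(549, array([ 559.4, -377.2]), array([44.7, 40. ]), 88.6, array([21.3, 24.8, 27.2]))
```

View pics/s3c.png

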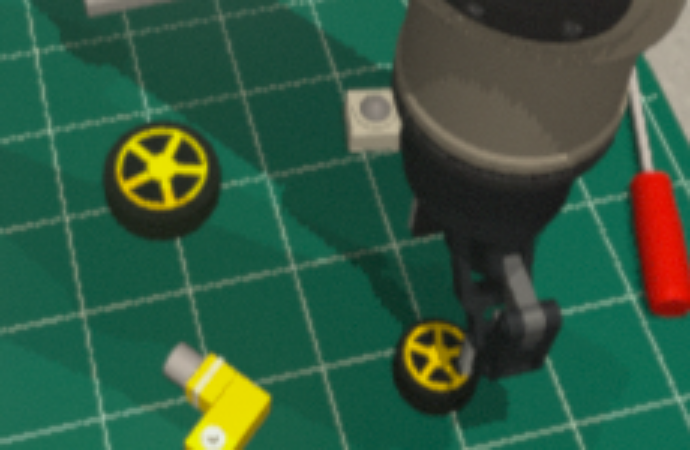

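The gripper hovers over the small wheel, about (440,360) in the crop. I'll correct the offset, descend and grip.

Emit:
move_arm:
  targets:
    - {"ax": 0,"ay": 0,"az": 0.003,"dx": 0.042,"dy": -0.042,"dz": 0,"grip": 0.8}
    - {"ax": 0,"ay": 0,"az": 0,"dx": 0,"dy": 0,"dz": 0.2,"grip": 0.8}
    - {"ax": 0,"ay": 0,"az": 0,"dx": 0,"dy": 0,"dz": 0.2,"grip": 0.8}
    - {"ax": 0,"ay": 0,"az": 0,"dx": 0,"dy": 0,"dz": 0.15,"grip": 0.8}
    - {"ax": 0,"ay": 0,"az": 0,"dx": 0,"dy": 0,"dz": 0,"grip": 0.8}
    - {"ax": 0,"ay": 0,"az": 0,"dx": 0,"dy": 0,"dz": 0,"grip": 0.3}
    - {"ax": 0,"ay": 0,"az": 0,"dx": 0,"dy": 0,"dz": 0,"grip": 0.3}
    - {"ax": 0,"ay": 0,"az": 0,"dx": 0,"dy": 0,"dz": 0,"grip": 0.3}
    - {"ax": 0,"ay": 0,"az": 0,"dx": 0,"dy": 0,"dz": 0,"grip": 0.3}
    - {"ax": 0,"ay": 0,"az": 0,"dx": 0,"dy": 0,"dz": 0,"grip": 0.3}
    - {"ax": 0,"ay": 0,"az": 0,"dx": 0,"dy": 0,"dz": 0,"grip": 0.3}
  squeeze: 30

```text
t: 4.6
tcp_pos: [0.5616, -0.3773, 0.0159]
orientation: [0.001, -0.0, 1.0, -0.0]
wrist_force: [-2.4, 0.4, 7.5]
grip_width: 0.521
gripper_force: 31.2
```

```bash
python3 go.py 472 -54.5 100 90
```

```text
t 4.6 tcp [ 561.6 -377.3   15.9] psi 90.0 tilt [ 0.0017 -0.001  -1.    ] grip 0.521 F [-2.4  0.4  7.5] 31.2 j7 2.34
shift [ 0.745  2.689 -0.705] az 0.0
```

Emit:
move_arm:
  targets:
    - {"ax": 0,"ay": 0,"az": 0,"dx": 0,"dy": 0,"dz": -0.15,"grip": 0.3}
    - {"ax": 0,"ay": 0,"az": 0,"dx": 0,"dy": 0,"dz": -0.25,"grip": 0.3}
    - {"ax": 0,"ay": 0,"az": 0,"dx": 0,"dy": 0,"dz": -0.3,"grip": 0.3}
    - {"ax": 0,"ay": 0,"az": 0,"dx": 0,"dy": 0.2,"dz": 0,"grip": 0.3}
    - {"ax": 0,"ay": 0,"az": 0,"dx": 0.08,"dy": 0.27,"dz": 0,"grip": 0.3}
    - {"ax": 0,"ay": 0,"az": 0,"dx": 0.08,"dy": 0.27,"dz": 0,"grip": 0.3}
    - {"ax": 0,"ay": 0,"az": 0,"dx": 0.08,"dy": 0.27,"dz": 0,"grip": 0.3}
    - {"ax": 0,"ay": 0,"az": 0,"dx": 0.08,"dy": 0.27,"dz": 0,"grip": 0.3}
    - {"ax": 0,"ay": 0,"az": 0,"dx": 0.08,"dy": 0.27,"dz": 0,"grip": 0.3}
    - {"ax": 0,"ay": 0,"az": 0,"dx": 0.08,"dy": 0.27,"dz": 0,"grip": 0.3}
    - {"ax": 0,"ay": 0,"az": 0,"dx": 0.08,"dy": 0.27,"dz": 0,"grip": 0.3}
    - {"ax": 0,"ay": 0,"az": 0,"dx": 0.08,"dy": 0.27,"dz": 0,"grip": 0.3}
    - {"ax": 0,"ay": 0,"az": 0,"dx": 0.08,"dy": 0.27,"dz": 0,"grip": 0.3}
    - {"ax": 0,"ay": 0,"az": 0,"dx": 0,"dy": 0,"dz": 0,"grip": 0.3}
    - {"ax": 0,"ay": 0,"az": 0,"dx": 0,"dy": 0,"dz": 0,"grip": 0.3}

```text
t: 6.1
tcp_pos: [0.4751, -0.0604, 0.0996]
orientation: [0.001, -0.001, 1.0, 0.0]
wrist_force: [0.5, -0.4, 0.9]
grip_width: 0.519
gripper_force: 30.9
```

```bash
python3 go.py 472 -54.5 23 90
python3 - <<'E'
from meas import *
d=snap('side')
im=d['image'][120:320,150:400,::-1];cv2.imwrite('pics/s4c.png',cv2.resize(im,None,fx=3,fy=3))
E
```

```text
t 6.1 tcp [475.1 -60.4  99.6] psi 90.1 tilt [ 1.9e-03  6.0e-04 -1.0e+00] grip 0.519 F [ 0.5 -0.4  0.9] 30.9 j7 1.76
shift [0.027 0.049 0.639] az 0.0006
```

View pics/s4c.png

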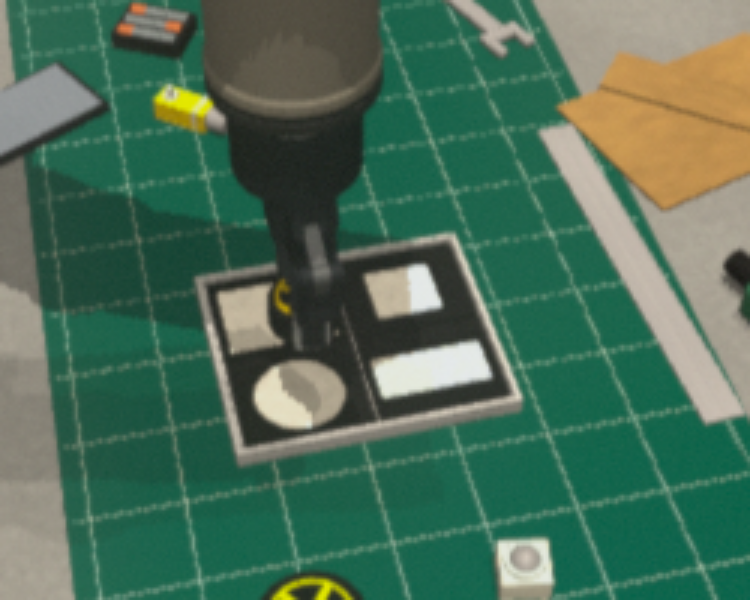

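The wheel is held at (285,310) and level. I'll lower it into the round pocket.

Emit:
move_arm:
  targets:
    - {"ax": 0,"ay": 0,"az": 0,"dx": 0.027,"dy": 0.049,"dz": 0,"grip": 0.3}
    - {"ax": 0,"ay": 0,"az": 0,"dx": 0,"dy": 0,"dz": 0.2,"grip": 0.3}
    - {"ax": 0,"ay": 0,"az": 0,"dx": 0,"dy": 0,"dz": 0.2,"grip": 0.3}
    - {"ax": 0,"ay": 0,"az": 0,"dx": 0,"dy": 0,"dz": 0.15,"grip": 0.3}
    - {"ax": 0,"ay": 0,"az": 0,"dx": 0,"dy": 0,"dz": 0.05,"grip": 0.3}
    - {"ax": 0,"ay": 0,"az": 0,"dx": 0,"dy": 0,"dz": 0.03,"grip": 0.3}
    - {"ax": 0,"ay": 0,"az": 0,"dx": 0,"dy": 0,"dz": 0,"grip": 0.3}

```text
t: 6.85
tcp_pos: [0.4714, -0.0556, 0.023]
orientation: [0.0, 0.0, 1.0, -0.0]
wrist_force: [-0.0, -0.0, -0.0]
grip_width: 0.522
gripper_force: 30.9
```

```bash
python3 go.py 472 -54.5 22.5 90
```

```text
t 6.85 tcp [471.4 -55.6  23. ] psi 89.97 tilt [ 0.e+00 -1.e-04 -1.e+00] grip 0.522 F [-0. -0. -0.] 30.9 j7 1.83
shift [-0.005  0.009  0.004] az -0.0001
```

Emit:
move_arm:
  targets:
    - {"ax": 0,"ay": 0,"az": 0,"dx": 0,"dy": 0.008,"dz": 0.005,"grip": 0.3}
    - {"ax": 0,"ay": 0,"az": 0,"dx": 0,"dy": 0,"dz": 0,"grip": 0.65}
    - {"ax": 0,"ay": 0,"az": 0,"dx": 0,"dy": 0,"dz": 0,"grip": 0.65}
    - {"ax": 0,"ay": 0,"az": 0,"dx": 0,"dy": 0,"dz": 0,"grip": 0.65}
    - {"ax": 0,"ay": 0,"az": 0,"dx": 0,"dy": 0,"dz": -0.1,"grip": 0.65}
    - {"ax": 0,"ay": 0,"az": 0,"dx": 0,"dy": 0,"dz": -0.3,"grip": 0.65}
    - {"ax": 0,"ay": 0,"az": 0,"dx": 0,"dy": 0,"dz": -0.3,"grip": 0.65}
    - {"ax": 0,"ay": 0,"az": 0,"dx": 0.02,"dy": 0.3,"dz": 0,"grip": 0.65}
    - {"ax": 0,"ay": 0,"az": 0,"dx": 0.02,"dy": 0.3,"dz": 0,"grip": 0.65}
    - {"ax": 0,"ay": 0,"az": 0,"dx": 0.02,"dy": 0.3,"dz": 0,"grip": 0.65}
    - {"ax": 0,"ay": 0,"az": 0,"dx": 0.02,"dy": 0.3,"dz": 0,"grip": 0.65}
    - {"ax": 0,"ay": 0,"az": 0,"dx": 0.02,"dy": 0.3,"dz": 0,"grip": 0.65}
    - {"ax": 0,"ay": 0,"az": 0,"dx": 0.02,"dy": 0.3,"dz": 0,"grip": 0.65}
    - {"ax": 0,"ay": 0,"az": 0,"dx": 0.02,"dy": 0.3,"dz": 0,"grip": 0.65}
    - {"ax": 0,"ay": 0,"az": 0.044,"dx": 0,"dy": 0,"dz": 0,"grip": 0.6}
    - {"ax": 0,"ay": 0,"az": 0.044,"dx": 0,"dy": 0,"dz": 0,"grip": 0.6}
    - {"ax": 0,"ay": 0,"az": 0.044,"dx": 0,"dy": 0,"dz": 0,"grip": 0.6}
    - {"ax": 0,"ay": 0,"az": 0.044,"dx": 0,"dy": 0,"dz": 0,"grip": 0.6}
    - {"ax": 0,"ay": 0,"az": 0.044,"dx": 0,"dy": 0,"dz": 0,"grip": 0.6}
    - {"ax": 0,"ay": 0,"az": 0,"dx": 0,"dy": 0,"dz": 0,"grip": 0.6}

```text
t: 8.85
tcp_pos: [0.4544, 0.1978, 0.1068]
orientation: [0.0, 0.34, 0.941, 0.0]
wrist_force: [0.3, 0.3, -0.1]
grip_width: 0.602
gripper_force: 0.0
```

```bash
python3 go.py 447 247.2 15 50
python3 - <<'E'
from meas import *
d=snap('side','s5.png');C=cloud(d)
print(obj(d,C,(.472,-.055),.035,.02,.05))
print(obj(d,C,(.446,.247),.042,.013,.03))
E
```

```text
t 8.85 tcp [454.4 197.8 106.8] psi 50.27 tilt [ 3.e-04  1.e-04 -1.e+00] grip 0.602 F [ 0.3  0.3 -0.1] 0.0 j7 0.58
shift [0.31  0.277 0.765] az 0.0015
(380, array([473.3, -54.8]), array([44.9, 43.4]), 77.9, array([21.8, 30.7, 33.6]))
(189, array([446.7, 246.8]), array([23.9, 64.5]), 51.4, array([13.7, 18.9, 23. ]))
```

View pics/s5.png

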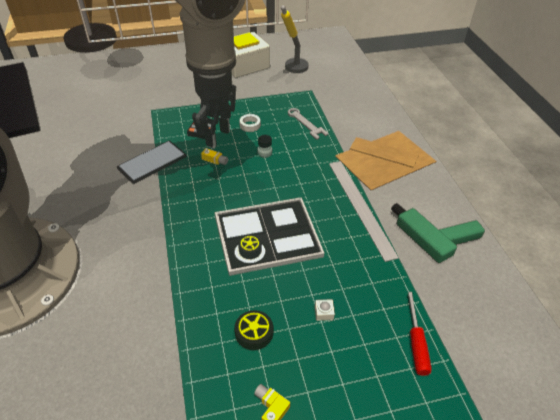

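The wheel sits in the round pocket at (249,244). The gripper is next to the straight motor at (213,156).

Emit:
move_arm:
  targets:
    - {"ax": 0,"ay": 0,"az": 0,"dx": 0.155,"dy": 0.138,"dz": 0,"grip": 0.6}
    - {"ax": 0,"ay": 0,"az": 0,"dx": 0.155,"dy": 0.138,"dz": 0,"grip": 0.6}
    - {"ax": 0,"ay": 0,"az": 0,"dx": 0,"dy": 0,"dz": 0.25,"grip": 0.6}
    - {"ax": 0,"ay": 0,"az": 0,"dx": 0,"dy": 0,"dz": 0,"grip": 0.6}
    - {"ax": 0,"ay": 0,"az": 0,"dx": 0,"dy": 0,"dz": 0,"grip": 0.6}

```text
t: 9.4
tcp_pos: [0.4467, 0.2461, 0.0764]
orientation: [-0.0, 0.338, 0.941, -0.001]
wrist_force: [0.5, -0.3, 0.8]
grip_width: 0.6
gripper_force: 0.0
```

```bash
python3 go.py 447 247.2 18 50.4
```

```text
t 9.4 tcp [446.7 246.1  76.4] psi 50.5 tilt [-0.001  -0.0012 -1.    ] grip 0.6 F [ 0.5 -0.3  0.8] 0.0 j7 0.53
shift [0.004 0.01  0.487] az 0.0006
```

Emit:
move_arm:
  targets:
    - {"ax": 0,"ay": 0,"az": 0,"dx": 0,"dy": 0.008,"dz": 0.2,"grip": 0.6}
    - {"ax": 0,"ay": 0,"az": 0,"dx": 0,"dy": 0,"dz": 0.2,"grip": 0.6}
    - {"ax": 0,"ay": 0,"az": 0,"dx": 0,"dy": 0,"dz": 0.087,"grip": 0.6}
    - {"ax": 0,"ay": 0,"az": 0,"dx": 0,"dy": 0,"dz": 0,"grip": 0.6}
    - {"ax": 0,"ay": 0,"az": 0,"dx": 0,"dy": 0,"dz": 0,"grip": 0.1}
    - {"ax": 0,"ay": 0,"az": 0,"dx": 0,"dy": 0,"dz": 0,"grip": 0.1}
    - {"ax": 0,"ay": 0,"az": 0,"dx": 0,"dy": 0,"dz": 0,"grip": 0.1}
    - {"ax": 0,"ay": 0,"az": 0,"dx": 0,"dy": 0,"dz": 0,"grip": 0.1}
    - {"ax": 0,"ay": 0,"az": 0,"dx": 0,"dy": 0,"dz": 0,"grip": 0.1}
    - {"ax": 0,"ay": 0,"az": 0,"dx": 0,"dy": 0,"dz": 0,"grip": 0.1}

```text
t: 10.4
tcp_pos: [0.448, 0.2479, 0.0189]
orientation: [0.0, 0.339, 0.941, 0.001]
wrist_force: [-1.0, -1.4, 9.3]
grip_width: 0.245
gripper_force: 30.0
```

```bash
python3 go.py 562.5 -53 90 91
```

```text
t 10.4 tcp [448.  247.9  18.9] psi 50.41 tilt [ 0.0012  0.0011 -1.    ] grip 0.245 F [-1.  -1.4  9.3] 30.0 j7 0.59
shift [-2.333 -1.324 -0.594] az -0.2255
```

Emit:
move_arm:
  targets:
    - {"ax": 0,"ay": 0,"az": 0,"dx": 0,"dy": 0,"dz": -0.1,"grip": 0.1}
    - {"ax": 0,"ay": 0,"az": 0,"dx": 0,"dy": 0,"dz": -0.25,"grip": 0.1}
    - {"ax": 0,"ay": 0,"az": 0,"dx": 0,"dy": 0,"dz": -0.25,"grip": 0.1}
    - {"ax": 0,"ay": 0,"az": -0.045,"dx": 0,"dy": 0,"dz": 0,"grip": 0.1}
    - {"ax": 0,"ay": 0,"az": -0.045,"dx": 0,"dy": 0,"dz": 0,"grip": 0.1}
    - {"ax": 0,"ay": 0,"az": -0.045,"dx": 0,"dy": 0,"dz": 0,"grip": 0.1}
    - {"ax": 0,"ay": 0,"az": -0.045,"dx": 0,"dy": 0,"dz": 0,"grip": 0.1}
    - {"ax": 0,"ay": 0,"az": -0.045,"dx": 0,"dy": 0,"dz": 0,"grip": 0.1}
    - {"ax": 0,"ay": 0,"az": 0,"dx": -0.1,"dy": -0.25,"dz": 0,"grip": 0.1}
    - {"ax": 0,"ay": 0,"az": 0,"dx": -0.1,"dy": -0.25,"dz": 0,"grip": 0.1}
    - {"ax": 0,"ay": 0,"az": 0,"dx": -0.1,"dy": -0.25,"dz": 0,"grip": 0.1}
    - {"ax": 0,"ay": 0,"az": 0,"dx": -0.1,"dy": -0.25,"dz": 0,"grip": 0.1}
    - {"ax": 0,"ay": 0,"az": 0,"dx": -0.1,"dy": -0.25,"dz": 0,"grip": 0.1}
    - {"ax": 0,"ay": 0,"az": 0,"dx": -0.1,"dy": -0.25,"dz": 0,"grip": 0.1}
    - {"ax": 0,"ay": 0,"az": 0,"dx": -0.1,"dy": -0.25,"dz": 0,"grip": 0.1}
    - {"ax": 0,"ay": 0,"az": 0,"dx": -0.1,"dy": -0.25,"dz": 0,"grip": 0.1}
    - {"ax": 0,"ay": 0,"az": 0,"dx": -0.1,"dy": -0.25,"dz": 0,"grip": 0.1}
    - {"ax": 0,"ay": 0,"az": 0,"dx": 0,"dy": -0.2,"dz": 0,"grip": 0.1}
    - {"ax": 0,"ay": 0,"az": 0,"dx": 0,"dy": 0,"dz": 0,"grip": 0.1}
    - {"ax": 0,"ay": 0,"az": 0,"dx": 0,"dy": 0,"dz": 0,"grip": 0.1}

```text
t: 12.4
tcp_pos: [0.5602, -0.045, 0.0907]
orientation: [0.0, -0.007, 1.0, -0.0]
wrist_force: [-0.6, 0.2, -0.2]
grip_width: 0.244
gripper_force: 29.7
```

```bash
python3 go.py 562.5 -53 25.4 91
python3 - <<'E'
from meas import *
d=snap('side')
im=d['image'][120:320,150:400,::-1];cv2.imwrite('pics/s6c.png',cv2.resize(im,None,fx=3,fy=3))
E
```

```text
t 12.4 tcp [560.2 -45.   90.7] psi 90.85 tilt [ 7.e-04 -1.e-04 -1.e+00] grip 0.244 F [-0.6  0.2 -0.2] 29.7 j7 1.75
shift [-0.018 -0.067  0.544] az -0.0008
```

View pics/s6c.png

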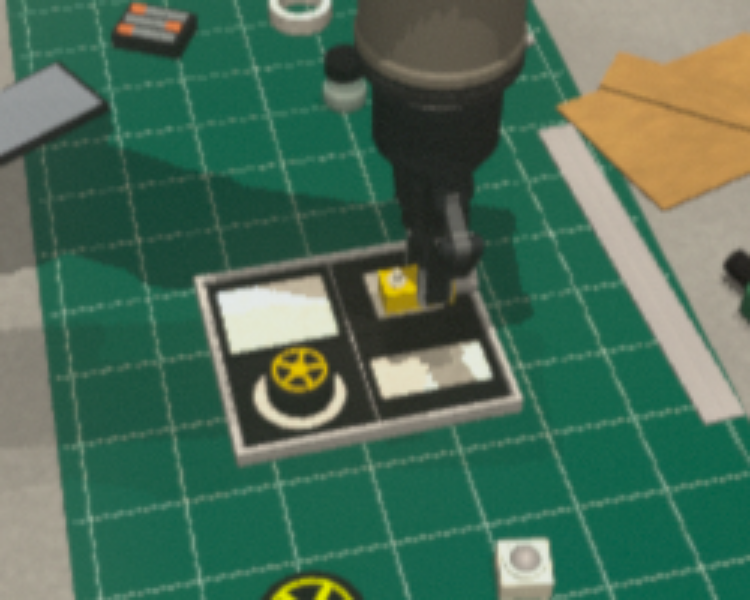

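The motor is held level and aligned with the slot, at (415,290). I'll lower it.

Emit:
move_arm:
  targets:
    - {"ax": 0,"ay": 0,"az": 0,"dx": -0.018,"dy": -0.067,"dz": 0,"grip": 0.1}
    - {"ax": 0,"ay": 0,"az": 0,"dx": 0,"dy": 0,"dz": 0.2,"grip": 0.1}
    - {"ax": 0,"ay": 0,"az": 0,"dx": 0,"dy": 0,"dz": 0.2,"grip": 0.1}
    - {"ax": 0,"ay": 0,"az": 0,"dx": 0,"dy": 0,"dz": 0.1,"grip": 0.1}
    - {"ax": 0,"ay": 0,"az": 0,"dx": 0,"dy": 0,"dz": 0.04,"grip": 0.1}
    - {"ax": 0,"ay": 0,"az": 0,"dx": 0,"dy": 0,"dz": 0,"grip": 0.1}
    - {"ax": 0,"ay": 0,"az": 0,"dx": 0,"dy": 0,"dz": 0,"grip": 0.1}

```text
t: 13.15
tcp_pos: [0.5628, -0.0525, 0.0254]
orientation: [0.0, -0.008, 1.0, -0.0]
wrist_force: [0.3, 0.6, -0.1]
grip_width: 0.244
gripper_force: 30.4
```

```bash
python3 go.py 562.5 -53 25.2 91
```

```text
t 13.15 tcp [562.8 -52.5  25.4] psi 90.93 tilt [ 6.e-04 -0.e+00 -1.e+00] grip 0.244 F [ 0.3  0.6 -0.1] 30.4 j7 1.81
shift [ 0.003 -0.004  0.002] az -0.0004
```

Emit:
move_arm:
  targets:
    - {"ax": 0,"ay": 0,"az": 0,"dx": 0,"dy": 0,"dz": 0.004,"grip": 0.4}
    - {"ax": 0,"ay": 0,"az": 0,"dx": 0,"dy": 0,"dz": 0,"grip": 0.4}
    - {"ax": 0,"ay": 0,"az": 0,"dx": 0,"dy": 0,"dz": 0,"grip": 0.4}
    - {"ax": 0,"ay": 0,"az": 0,"dx": 0,"dy": 0,"dz": -0.1,"grip": 0.4}
    - {"ax": 0,"ay": 0,"az": 0,"dx": 0,"dy": 0,"dz": -0.3,"grip": 0.4}
    - {"ax": 0,"ay": 0,"az": 0,"dx": 0,"dy": 0,"dz": -0.3,"grip": 0.4}
    - {"ax": 0,"ay": 0,"az": 0,"dx": 0.1,"dy": 0.34,"dz": 0,"grip": 0.8}
    - {"ax": 0,"ay": 0,"az": 0,"dx": 0.1,"dy": 0.34,"dz": 0,"grip": 0.8}
    - {"ax": 0,"ay": 0,"az": 0,"dx": 0.1,"dy": 0.34,"dz": 0,"grip": 0.8}
    - {"ax": 0,"ay": 0,"az": 0,"dx": 0.1,"dy": 0.34,"dz": 0,"grip": 0.8}
    - {"ax": 0,"ay": 0,"az": 0,"dx": 0.1,"dy": 0.34,"dz": 0,"grip": 0.8}
    - {"ax": 0,"ay": 0,"az": 0,"dx": 0.1,"dy": 0.34,"dz": 0,"grip": 0.8}
    - {"ax": 0,"ay": 0,"az": 0,"dx": 0.1,"dy": 0.34,"dz": 0,"grip": 0.8}
    - {"ax": 0,"ay": 0,"az": 0,"dx": 0.1,"dy": 0.34,"dz": 0,"grip": 0.8}
    - {"ax": 0,"ay": 0,"az": 0,"dx": 0.1,"dy": 0.34,"dz": 0,"grip": 0.8}
    - {"ax": 0,"ay": 0,"az": 0.042,"dx": 0,"dy": 0,"dz": 0,"grip": 0.8}
    - {"ax": 0,"ay": 0,"az": 0.042,"dx": 0,"dy": 0,"dz": 0,"grip": 0.8}
    - {"ax": 0,"ay": 0,"az": 0.042,"dx": 0,"dy": 0,"dz": 0,"grip": 0.8}
    - {"ax": 0,"ay": 0,"az": 0.042,"dx": 0,"dy": 0,"dz": 0,"grip": 0.8}
    - {"ax": 0,"ay": 0,"az": 0,"dx": 0,"dy": 0,"dz": 0,"grip": 0.8}

```text
t: 15.15
tcp_pos: [0.4486, 0.3131, 0.1091]
orientation: [0.0, 0.254, 0.967, 0.0]
wrist_force: [-0.2, -0.0, 0.5]
grip_width: 0.803
gripper_force: 0.0
```

```bash
python3 go.py 431.4 362.4 75 61
python3 - <<'E'
from meas import *
for n in('side','top'):
    d=snap(n);C=cloud(d)
    print(n,obj(d,C,(.5625,-.053),.042,.017,.05))
    print(obj(d,C,(.431,.362),.045,.013,.026))
E
```

```text
t 15.15 tcp [448.6 313.1 109.1] psi 60.54 tilt [ 4.e-04  2.e-04 -1.e+00] grip 0.803 F [-0.2 -0.   0.5] 0.0 j7 0.55
shift [0.327 0.288 0.284] az -0.0026
side (312, array([562.7, -45.2]), array([62.5, 38.2]), 1.8, array([18.2, 24.8, 27.8]))
(287, array([430.8, 361.6]), array([48.7, 62.9]), 62.4, array([14.3, 17.9, 21.4]))
top (227, array([565.1, -54. ]), array([52.1, 72.5]), 51.0, array([18.6, 24.1, 28.3]))
(251, array([421.7, 366.4]), array([45. , 40.6]), 61.3, array([13.8, 17.3, 21.5]))
```

Emit:
move_arm:
  targets:
    - {"ax": 0,"ay": 0,"az": 0,"dx": 0.163,"dy": 0.144,"dz": 0,"grip": 0.85}
    - {"ax": 0,"ay": 0,"az": -0.003,"dx": 0.163,"dy": 0.144,"dz": 0,"grip": 0.85}
    - {"ax": 0,"ay": 0,"az": 0,"dx": 0,"dy": 0,"dz": 0.28,"grip": 0.85}
    - {"ax": 0,"ay": 0,"az": 0,"dx": 0,"dy": 0,"dz": 0,"grip": 0.85}
    - {"ax": 0,"ay": 0,"az": 0,"dx": 0,"dy": 0,"dz": 0,"grip": 0.85}
  squeeze: 40

```text
t: 15.75
tcp_pos: [0.4315, 0.3612, 0.075]
orientation: [-0.0, 0.248, 0.969, -0.001]
wrist_force: [0.8, 0.3, 0.7]
grip_width: 0.847
gripper_force: 0.0
```

```bash
python3 go.py 431.4 362.2 14.5 61.2;python3 - <<'E'
from meas import *
d=snap('side')
im=d['image'][60:210,140:340,::-1];cv2.imwrite('pics/s7c.png',cv2.resize(im,None,fx=4,fy=4))
E
```

```text
t 15.75 tcp [431.5 361.2  75. ] psi 61.27 tilt [-9.0e-04 -1.5e-03 -1.0e+00] grip 0.847 F [0.8 0.3 0.7] 0.0 j7 0.49
shift [0.004 0.008 0.504] az 0.0004
```

View pics/s7c.png

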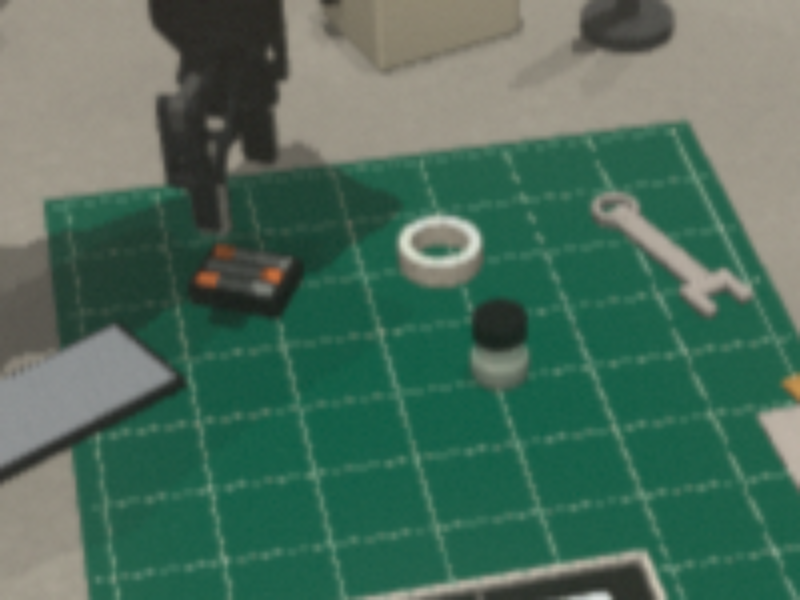

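The gripper is over the battery holder at (245,280), with the tablet clear of the fingers. I'll descend and grip.

Emit:
move_arm:
  targets:
    - {"ax": 0,"ay": 0,"az": 0,"dx": 0.004,"dy": 0.008,"dz": 0.2,"grip": 0.85}
    - {"ax": 0,"ay": 0,"az": 0,"dx": 0,"dy": 0,"dz": 0.2,"grip": 0.85}
    - {"ax": 0,"ay": 0,"az": 0,"dx": 0,"dy": 0,"dz": 0.105,"grip": 0.85}
    - {"ax": 0,"ay": 0,"az": 0,"dx": 0,"dy": 0,"dz": 0,"grip": 0.85}
    - {"ax": 0,"ay": 0,"az": 0,"dx": 0,"dy": 0,"dz": 0,"grip": 0.3}
    - {"ax": 0,"ay": 0,"az": 0,"dx": 0,"dy": 0,"dz": 0,"grip": 0.3}
    - {"ax": 0,"ay": 0,"az": 0,"dx": 0,"dy": 0,"dz": 0,"grip": 0.3}
    - {"ax": 0,"ay": 0,"az": 0,"dx": 0,"dy": 0,"dz": 0,"grip": 0.3}
    - {"ax": 0,"ay": 0,"az": 0,"dx": 0,"dy": 0,"dz": 0,"grip": 0.3}
    - {"ax": 0,"ay": 0,"az": 0,"dx": 0,"dy": 0,"dz": 0,"grip": 0.3}
    - {"ax": 0,"ay": 0,"az": 0,"dx": 0,"dy": 0,"dz": 0,"grip": 0.3}

```text
t: 16.9
tcp_pos: [0.4321, 0.3636, 0.0156]
orientation: [0.0, 0.249, 0.969, 0.001]
wrist_force: [-1.0, -2.1, 8.5]
grip_width: 0.529
gripper_force: 40.1
```

```bash
python3 go.py 471 21 90 91
```

```text
t 16.9 tcp [432.1 363.6  15.6] psi 61.21 tilt [ 0.0011  0.0013 -1.    ] grip 0.529 F [-1.  -2.1  8.5] 40.1 j7 0.54
shift [-1.66  -2.344 -0.623] az -0.1655
```

Emit:
move_arm:
  targets:
    - {"ax": 0,"ay": 0,"az": 0,"dx": 0,"dy": 0,"dz": -0.1,"grip": 0.3}
    - {"ax": 0,"ay": 0,"az": 0,"dx": 0,"dy": 0,"dz": -0.25,"grip": 0.3}
    - {"ax": 0,"ay": 0,"az": 0,"dx": 0,"dy": 0,"dz": -0.25,"grip": 0.3}
    - {"ax": 0,"ay": 0,"az": -0.041,"dx": 0,"dy": 0,"dz": 0,"grip": 0.3}
    - {"ax": 0,"ay": 0,"az": -0.041,"dx": 0,"dy": 0,"dz": 0,"grip": 0.3}
    - {"ax": 0,"ay": 0,"az": -0.041,"dx": 0,"dy": 0,"dz": 0,"grip": 0.3}
    - {"ax": 0,"ay": 0,"az": -0.041,"dx": 0,"dy": 0,"dz": 0,"grip": 0.3}
    - {"ax": 0,"ay": 0,"az": 0,"dx": -0.03,"dy": -0.28,"dz": 0,"grip": 0.3}
    - {"ax": 0,"ay": 0,"az": 0,"dx": -0.03,"dy": -0.28,"dz": 0,"grip": 0.3}
    - {"ax": 0,"ay": 0,"az": 0,"dx": -0.03,"dy": -0.28,"dz": 0,"grip": 0.3}
    - {"ax": 0,"ay": 0,"az": 0,"dx": -0.03,"dy": -0.28,"dz": 0,"grip": 0.3}
    - {"ax": 0,"ay": 0,"az": 0,"dx": -0.03,"dy": -0.28,"dz": 0,"grip": 0.3}
    - {"ax": 0,"ay": 0,"az": 0,"dx": -0.03,"dy": -0.28,"dz": 0,"grip": 0.3}
    - {"ax": 0,"ay": 0,"az": 0,"dx": -0.03,"dy": -0.28,"dz": 0,"grip": 0.3}
    - {"ax": 0,"ay": 0,"az": 0,"dx": -0.03,"dy": -0.28,"dz": 0,"grip": 0.3}
    - {"ax": 0,"ay": 0,"az": 0,"dx": -0.03,"dy": -0.28,"dz": 0,"grip": 0.3}
    - {"ax": 0,"ay": 0,"az": 0,"dx": 0,"dy": -0.28,"dz": 0,"grip": 0.3}
    - {"ax": 0,"ay": 0,"az": 0,"dx": 0,"dy": 0,"dz": 0,"grip": 0.3}
    - {"ax": 0,"ay": 0,"az": 0,"dx": 0,"dy": 0,"dz": 0,"grip": 0.3}

```text
t: 18.8
tcp_pos: [0.4685, 0.0272, 0.0872]
orientation: [0.001, -0.005, 1.0, 0.0]
wrist_force: [-0.8, 0.2, -0.6]
grip_width: 0.528
gripper_force: 41.8
```

```bash
python3 go.py 471 21 22 91
python3 - <<'E'
from meas import *
d=snap('side')
im=d['image'][120:320,150:400,::-1];cv2.imwrite('pics/s8c.png',cv2.resize(im,None,fx=3,fy=3))
E
```

```text
t 18.8 tcp [468.5  27.2  87.2] psi 90.63 tilt [ 1.3e-03  4.0e-04 -1.0e+00] grip 0.528 F [-0.8  0.2 -0.6] 41.8 j7 1.55
shift [-0.019 -0.052  0.544] az -0.0021
```

View pics/s8c.png

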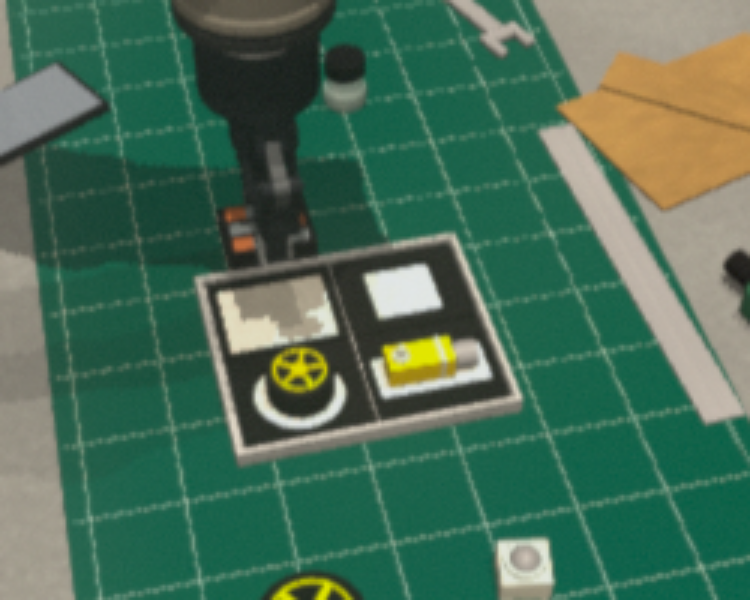

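The motor and wheel sit in their pockets, and the battery is held level at (265,235). I'll lower it.

Emit:
move_arm:
  targets:
    - {"ax": 0,"ay": 0,"az": -0.002,"dx": -0.019,"dy": -0.052,"dz": 0,"grip": 0.3}
    - {"ax": 0,"ay": 0,"az": 0,"dx": 0,"dy": 0,"dz": 0.2,"grip": 0.3}
    - {"ax": 0,"ay": 0,"az": 0,"dx": 0,"dy": 0,"dz": 0.2,"grip": 0.3}
    - {"ax": 0,"ay": 0,"az": 0,"dx": 0,"dy": 0,"dz": 0.1,"grip": 0.3}
    - {"ax": 0,"ay": 0,"az": 0,"dx": 0,"dy": 0,"dz": 0.04,"grip": 0.3}
    - {"ax": 0,"ay": 0,"az": 0,"dx": 0,"dy": 0,"dz": 0,"grip": 0.3}
    - {"ax": 0,"ay": 0,"az": 0,"dx": 0,"dy": 0,"dz": 0,"grip": 0.3}

```text
t: 19.55
tcp_pos: [0.4708, 0.0217, 0.0218]
orientation: [0.0, -0.01, 1.0, 0.0]
wrist_force: [0.2, -0.4, -1.0]
grip_width: 0.524
gripper_force: 43.6
```

```bash
python3 go.py 471 21 21.8 91
```

```text
t 19.55 tcp [470.8  21.7  21.8] psi 91.12 tilt [ 3.e-04  1.e-04 -1.e+00] grip 0.524 F [ 0.2 -0.4 -1. ] 43.6 j7 1.64
shift [-0.001 -0.005  0.   ] az 0.0007
```

Emit:
move_arm:
  targets:
    - {"ax": 0,"ay": 0,"az": 0,"dx": 0,"dy": 0,"dz": 0.002,"grip": 0.64}
    - {"ax": 0,"ay": 0,"az": 0,"dx": 0,"dy": 0,"dz": 0,"grip": 0.64}
    - {"ax": 0,"ay": 0,"az": 0,"dx": 0,"dy": 0,"dz": 0,"grip": 0.64}
    - {"ax": 0,"ay": 0,"az": 0,"dx": 0,"dy": 0,"dz": -0.1,"grip": 0.64}
    - {"ax": 0,"ay": 0,"az": 0,"dx": 0,"dy": 0,"dz": -0.3,"grip": 0.64}
    - {"ax": 0,"ay": 0,"az": 0,"dx": 0,"dy": 0,"dz": -0.35,"grip": 0.64}
    - {"ax": 0,"ay": 0,"az": 0,"dx": -0.1,"dy": -0.25,"dz": 0,"grip": 0.65}
    - {"ax": 0,"ay": 0,"az": 0,"dx": -0.1,"dy": -0.25,"dz": 0,"grip": 0.65}
    - {"ax": 0,"ay": 0,"az": 0,"dx": -0.1,"dy": -0.25,"dz": 0,"grip": 0.65}
    - {"ax": 0,"ay": 0,"az": 0,"dx": -0.1,"dy": -0.25,"dz": 0,"grip": 0.65}
    - {"ax": 0,"ay": 0,"az": 0,"dx": -0.1,"dy": -0.25,"dz": 0,"grip": 0.65}
    - {"ax": 0,"ay": 0,"az": 0,"dx": -0.1,"dy": -0.25,"dz": 0,"grip": 0.65}
    - {"ax": 0,"ay": 0,"az": 0,"dx": -0.1,"dy": -0.25,"dz": 0,"grip": 0.65}
    - {"ax": 0,"ay": 0,"az": 0,"dx": -0.1,"dy": -0.25,"dz": 0,"grip": 0.65}
    - {"ax": 0,"ay": 0,"az": 0.034,"dx": 0,"dy": 0,"dz": 0,"grip": 0.65}
    - {"ax": 0,"ay": 0,"az": 0.033,"dx": 0,"dy": 0,"dz": 0,"grip": 0.65}
    - {"ax": 0,"ay": 0,"az": 0,"dx": 0,"dy": 0,"dz": 0,"grip": 0.65}
    - {"ax": 0,"ay": 0,"az": 0,"dx": 0,"dy": 0,"dz": 0,"grip": 0.65}

```text
t: 21.35
tcp_pos: [0.5711, -0.2164, 0.1117]
orientation: [0.0, 0.094, 0.996, -0.0]
wrist_force: [0.2, 0.1, 0.1]
grip_width: 0.652
gripper_force: 0.0
```

```bash
python3 go.py 575.5 -220.8 75 79
python3 - <<'E'
from meas import *
d=snap('side')
im=d['image'][170:370,150:400,::-1];cv2.imwrite('pics/s9c.png',cv2.resize(im,None,fx=3,fy=3))
C=cloud(d);print(obj(d,C,(.5755,-.2207),.028,.016,.03))
E
```

```text
t 21.35 tcp [ 571.1 -216.4  111.7] psi 79.24 tilt [ 1.e-04 -1.e-04 -1.e+00] grip 0.652 F [0.2 0.1 0.1] 0.0 j7 1.88
shift [-0.043 -0.029  0.306] az 0.0013
(270, array([ 575.9, -222. ]), array([33.7, 32.3]), 79.0, array([17.8, 21.2, 27.8]))
```

View pics/s9c.png

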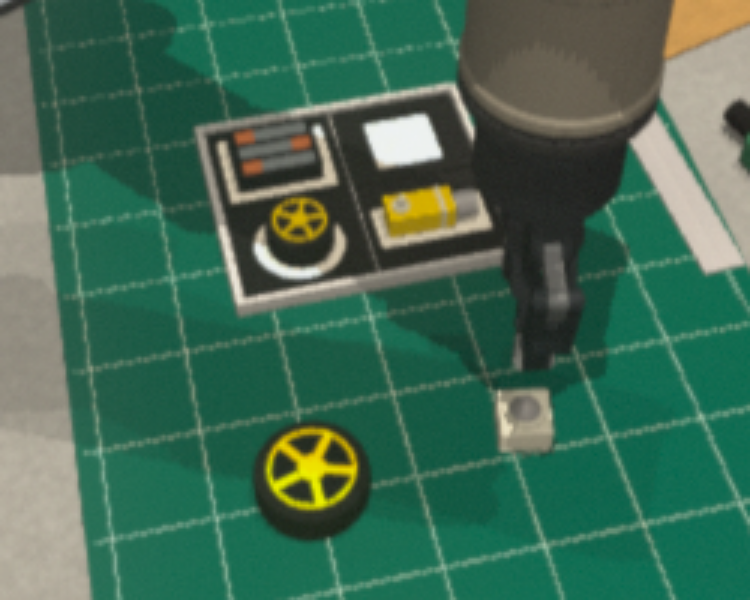

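The battery is seated at (275,155). The gripper is above the caster at (523,420).

Emit:
move_arm:
  targets:
    - {"ax": 0,"ay": 0,"az": 0.001,"dx": -0.043,"dy": -0.031,"dz": 0.1,"grip": 0.65}
    - {"ax": 0,"ay": 0,"az": 0,"dx": 0,"dy": 0,"dz": 0.2,"grip": 0.65}
    - {"ax": 0,"ay": 0,"az": 0,"dx": 0,"dy": 0,"dz": 0,"grip": 0.65}
    - {"ax": 0,"ay": 0,"az": 0,"dx": 0,"dy": 0,"dz": 0.2,"grip": 0.65}
    - {"ax": 0,"ay": 0,"az": 0,"dx": 0,"dy": 0,"dz": 0.2,"grip": 0.65}
    - {"ax": 0,"ay": 0,"az": 0,"dx": 0,"dy": 0,"dz": 0.089,"grip": 0.65}
    - {"ax": 0,"ay": 0,"az": 0,"dx": 0,"dy": 0,"dz": 0,"grip": 0.65}
    - {"ax": 0,"ay": 0,"az": 0,"dx": 0,"dy": 0,"dz": 0,"grip": 0.15}
    - {"ax": 0,"ay": 0,"az": 0,"dx": 0,"dy": 0,"dz": 0,"grip": 0.15}
    - {"ax": 0,"ay": 0,"az": 0,"dx": 0,"dy": 0,"dz": 0,"grip": 0.15}
    - {"ax": 0,"ay": 0,"az": 0,"dx": 0,"dy": 0,"dz": 0,"grip": 0.15}
    - {"ax": 0,"ay": 0,"az": 0,"dx": 0,"dy": 0,"dz": 0,"grip": 0.15}
    - {"ax": 0,"ay": 0,"az": 0,"dx": 0,"dy": 0,"dz": 0,"grip": 0.15}
  squeeze: 30

```text
t: 22.7
tcp_pos: [0.5761, -0.2215, 0.0178]
orientation: [0.001, 0.097, 0.995, -0.0]
wrist_force: [-1.2, 0.1, 8.0]
grip_width: 0.362
gripper_force: 30.6
```

```bash
python3 go.py 562 22.3 100 91
```

```text
t 22.7 tcp [ 576.1 -221.5   17.8] psi 78.86 tilt [ 1.7e-03 -4.0e-04 -1.0e+00] grip 0.362 F [-1.2  0.1  8. ] 30.6 j7 1.94
shift [ 0.507  1.971 -0.686] az -0.0674
```

Emit:
move_arm:
  targets:
    - {"ax": 0,"ay": 0,"az": 0,"dx": 0,"dy": 0,"dz": -0.1,"grip": 0.15}
    - {"ax": 0,"ay": 0,"az": 0,"dx": 0,"dy": 0,"dz": -0.3,"grip": 0.15}
    - {"ax": 0,"ay": 0,"az": 0,"dx": 0,"dy": 0,"dz": -0.3,"grip": 0.15}
    - {"ax": 0,"ay": 0,"az": -0.034,"dx": 0,"dy": 0,"dz": 0,"grip": 0.15}
    - {"ax": 0,"ay": 0,"az": -0.033,"dx": 0,"dy": 0,"dz": 0,"grip": 0.15}
    - {"ax": 0,"ay": 0,"az": 0,"dx": 0.01,"dy": 0.25,"dz": 0,"grip": 0.15}
    - {"ax": 0,"ay": 0,"az": 0,"dx": 0.01,"dy": 0.25,"dz": 0,"grip": 0.15}
    - {"ax": 0,"ay": 0,"az": 0,"dx": 0.01,"dy": 0.25,"dz": 0,"grip": 0.15}
    - {"ax": 0,"ay": 0,"az": 0,"dx": 0.01,"dy": 0.25,"dz": 0,"grip": 0.15}
    - {"ax": 0,"ay": 0,"az": 0,"dx": 0.01,"dy": 0.25,"dz": 0,"grip": 0.15}
    - {"ax": 0,"ay": 0,"az": 0,"dx": 0.01,"dy": 0.25,"dz": 0,"grip": 0.15}
    - {"ax": 0,"ay": 0,"az": 0,"dx": 0.01,"dy": 0.25,"dz": 0,"grip": 0.15}
    - {"ax": 0,"ay": 0,"az": 0,"dx": 0.01,"dy": 0.25,"dz": 0,"grip": 0.15}
    - {"ax": 0,"ay": 0,"az": 0,"dx": 0,"dy": 0,"dz": 0,"grip": 0.15}
    - {"ax": 0,"ay": 0,"az": 0,"dx": 0,"dy": 0,"dz": 0,"grip": 0.15}

```text
t: 24.2
tcp_pos: [0.5622, 0.0191, 0.1014]
orientation: [0.0, -0.009, 1.0, 0.0]
wrist_force: [1.1, -1.2, -1.0]
grip_width: 0.368
gripper_force: 30.0
```

```bash
python3 go.py 562 22.3 24.2 91
```

```text
t 24.2 tcp [562.2  19.1 101.4] psi 91.0 tilt [ 9.e-04  2.e-04 -1.e+00] grip 0.368 F [ 1.1 -1.2 -1. ] 30.0 j7 1.64
shift [0.002 0.026 0.644] az 0.0
```

Emit:
move_arm:
  targets:
    - {"ax": 0,"ay": 0,"az": 0,"dx": 0,"dy": 0.024,"dz": 0.1,"grip": 0.15}
    - {"ax": 0,"ay": 0,"az": 0,"dx": 0,"dy": 0,"dz": 0.2,"grip": 0.15}
    - {"ax": 0,"ay": 0,"az": 0,"dx": 0,"dy": 0,"dz": 0.2,"grip": 0.15}
    - {"ax": 0,"ay": 0,"az": 0,"dx": 0,"dy": 0,"dz": 0.1,"grip": 0.15}
    - {"ax": 0,"ay": 0,"az": 0,"dx": 0,"dy": 0,"dz": 0.04,"grip": 0.15}
    - {"ax": 0,"ay": 0,"az": 0,"dx": 0,"dy": 0,"dz": 0,"grip": 0.15}
    - {"ax": 0,"ay": 0,"az": 0,"dx": 0,"dy": 0,"dz": 0,"grip": 0.15}

```text
t: 24.9
tcp_pos: [0.5622, 0.0208, 0.0239]
orientation: [0.0, -0.008, 1.0, -0.0]
wrist_force: [0.5, 0.8, -1.5]
grip_width: 0.364
gripper_force: 31.0
```

```bash
python3 go.py 562 22.3 24 91
```

```text
t 24.9 tcp [562.2  20.8  23.9] psi 90.86 tilt [ 3.e-04 -1.e-04 -1.e+00] grip 0.364 F [ 0.5  0.8 -1.5] 31.0 j7 1.69
shift [ 0.001  0.012 -0.001] az -0.0008
```

Emit:
move_arm:
  targets:
    - {"ax": 0,"ay": 0,"az": 0,"dx": 0,"dy": 0.01,"dz": 0,"grip": 0.15}
    - {"ax": 0,"ay": 0,"az": 0,"dx": 0,"dy": 0,"dz": 0,"grip": 0.52}
    - {"ax": 0,"ay": 0,"az": 0,"dx": 0,"dy": 0,"dz": 0,"grip": 0.52}
    - {"ax": 0,"ay": 0,"az": 0,"dx": 0,"dy": 0,"dz": 0,"grip": 0.52}
    - {"ax": 0,"ay": 0,"az": 0,"dx": 0,"dy": 0,"dz": -0.1,"grip": 0.52}
    - {"ax": 0,"ay": 0,"az": 0,"dx": 0,"dy": 0,"dz": -0.3,"grip": 0.52}
    - {"ax": 0,"ay": 0,"az": 0,"dx": 0,"dy": 0,"dz": -0.35,"grip": 0.52}
    - {"ax": 0,"ay": 0,"az": 0,"dx": 0,"dy": 0,"dz": -0.35,"grip": 0.52}
    - {"ax": 0,"ay": 0,"az": 0,"dx": 0,"dy": 0.35,"dz": 0,"grip": 0.52}
    - {"ax": 0,"ay": 0,"az": 0,"dx": 0,"dy": 0.35,"dz": 0,"grip": 0.52}
    - {"ax": 0,"ay": 0,"az": 0,"dx": 0,"dy": 0.35,"dz": 0,"grip": 0.52}
    - {"ax": 0,"ay": 0,"az": 0,"dx": 0,"dy": 0.35,"dz": 0,"grip": 0.52}
    - {"ax": 0,"ay": 0,"az": 0,"dx": 0,"dy": 0.35,"dz": 0,"grip": 0.52}
    - {"ax": 0,"ay": 0,"az": 0,"dx": 0,"dy": 0.35,"dz": 0,"grip": 0.52}
    - {"ax": 0,"ay": 0,"az": 0,"dx": 0,"dy": 0.35,"dz": 0,"grip": 0.52}
    - {"ax": 0,"ay": 0,"az": 0,"dx": 0,"dy": 0,"dz": 0,"grip": 0.52}
    - {"ax": 0,"ay": 0,"az": 0,"dx": 0,"dy": 0,"dz": 0,"grip": 0.52}

```text
t: 26.6
tcp_pos: [0.5569, 0.3174, 0.1561]
orientation: [0.0, -0.009, 1.0, -0.0]
wrist_force: [-0.3, -1.6, -0.1]
grip_width: 0.518
gripper_force: 0.0
```

```bash
python3 go.py
python3 - <<'E'
from meas import *
d=snap('side');d2=snap('top')
a=cv2.resize(d['image'][180:290,190:340,::-1],None,fx=4,fy=4);b=cv2.resize(d2['image'][155:265,235:325,::-1],None,fx=4,fy=4)
cv2.imwrite('pics/f.png',np.hstack([a,b])[:, :800] if a.shape[1]+b.shape[1]<=800 else cv2.resize(np.hstack([a,b]),None,fx=.8,fy=.8))
for e in(d,d2):
  C=cloud(e)
  for n,c,z in(('caster',(.562,.022),.02),('motor',(.5625,-.053),.019),('batt',(.471,.021),.019),('wheel',(.472,-.055),.026),('bigw',(.443,-.234),.018),('ang',(.436,-.367),.01)): print(n,obj(e,C,c,.045 if n[0] in'ab' else .034,z,.05))
E
```

```text
t 26.6 tcp [556.9 317.4 156.1] psi 91.02 tilt [ 1.e-04 -2.e-04 -1.e+00] grip 0.518 F [-0.3 -1.6 -0.1] 0.0 j7 1.12
caster (195, array([561.4,  22.6]), array([33.8, 32.1]), 88.6, array([21.5, 27.5, 35.1]))
motor (290, array([562.7, -52.3]), array([62.2, 24.7]), 1.0, array([20. , 25.2, 28.3]))
batt (495, array([469.6,  22.3]), array([60.3, 50.2]), 1.9, array([20.1, 23.7, 27.1]))
wheel (329, array([472.5, -54.2]), array([44. , 44.6]), 27.1, array([27.7, 30.9, 33.9]))
bigw (1097, array([ 443.4, -234.6]), array([67.1, 66.6]), 74.8, array([21.1, 24.7, 27. ]))
ang (701, array([ 436.7, -369. ]), array([46.3, 56.2]), 39.6, array([13.9, 18.9, 21.6]))
caster (176, array([561.8,  24.2]), array([33. , 28.7]), 1.7, array([22.6, 26.7, 33.7]))
motor (216, array([562.2, -50.9]), array([21.7, 61.7]), 89.9, array([20.6, 24.4, 29.5]))
batt (453, array([469.3,  23.9]), array([58. , 42.8]), 1.7, array([20. , 23.2, 27.1]))
wheel (278, array([471.9, -51.5]), array([42.5, 44.7]), 89.1, array([27.3, 30.4, 34.2]))
bigw (636, array([ 442.9, -232. ]), array([66.2, 65.9]), 44.9, array([20.2, 23.9, 27.8]))
ang (323, array([ 436.8, -367.2]), array([46.2, 58.5]), 38.5, array([12.1, 18. , 21.4]))
```

View pics/f.png

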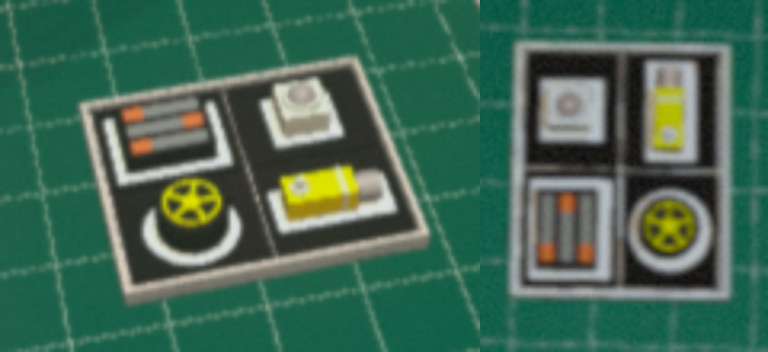

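Both views show all four parts flat and surrounded by white floor: caster (300,110), motor (330,190), battery (165,125), wheel (190,205). The look-alikes haven't moved. Handing in.

```bash
python3 -c "
from plant import env
print(env.job_done())"
```

```text
the job is handed in; nothing more can be done
None
```

I packed all four kit parts flat and right way up in their own pockets, left the two look-alikes where they lay, and handed the job in at about 27 s; no verdict came back.

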